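# Load two brass blanks into a spring-fed track

## Task

Draw the orange tab of the sprung follower gently back along the feed track until its catch clicks and holds it, without forcing it into the rubber buffer just behind, and let go. Stand the two brass blanks from the blue tray in the open slot, flange end down and fully home on the slot floor, then press the red pad of the catch so that the follower springs shut and clamps them in a row against the front stop. Leave the dark steel plug in the tray, and the jar and the screwdriver where they are.

Things in the scene. Friction and masses are not known exactly. Their poses are not given: they have to be found in the camera images.
- track: Aluminium feed track (yellow front stop) fixed to the bench, 275 x 80 mm. Origin: bench level, on the slot's centre line, under the inner face of the front stop. x runs along the slot, the way the follower is pulled back; z up. Slot 26.5 mm wide, from x = 0, floor 20 mm above the bench; walls 20 mm thick, to x = 105 mm, tops 50 mm above the bench.
- carriage (a joint): Travel of the sprung follower, m: 0 = shut against the front stop, grows as it is pulled back; its front face lies this far from the front stop. The spring pulls it shut with 3 N at 0 and 40 N/m more with travel; damped, 20 N s/m. The catch clicks and then holds it at an unknown travel between 62 and 94 mm, to be found by feel. Shut on the two blanks it reads 0.048.
- follower_face (a point): Top edge, mid-width, of the front face of the sprung follower (50 mm above the bench): a black block 34 mm long filling the slot, orange tab on top, steel tongue with ramped tooth behind.  Over the last 15 mm before the click the ramp adds 1 to 3 N to the pull, which dips at the click; about 2 mm after the click the tongue meets the end buffer.
- catch_rail (a point): Fixed point of the track, on its centre line, 60.5 mm above the bench at x = 198 mm: the middle of the range over which the blue catch block has been set by hand (16 mm either way, not measured). The catch's red pad is 26 x 26 mm, top 60.5 mm up. With the follower held, the pad's centre lies 100 mm behind the pull tab's centre, along +x. Pressed down 5 to 9 mm (3 to 9 N) it frees the follower; it bottoms at 13 mm.
- pull_tab (a point): Centre of the gripping part of the follower's upright orange tab. The tab is 10 mm thick along the track, 30 mm wide across it, and stands from 50 to 100 mm above the bench; this point is 83 mm above the bench. It is on the track's centre line, 20 mm behind the follower's front face, and moves with the follower. Nothing higher than 62 mm is near it.
- end_buffer (a joint): Squeeze of the rubber end buffer, m: 0 when untouched, grows as the follower is pushed into it, 5 N per mm. It must never be squeezed by 3 mm (15 N).
- brass_a_mid (a point): Centre (half-way up) of the first brass blank: a turned piece 55 mm tall, standing on its 24 mm diameter flange end (lower 30 mm) with an 18 mm diameter neck above (upper 23 mm); bottom edge rounded 2 mm; about 150 g. z up. Home in the slot its centre is 47.5 mm above the bench. It stands in the blue tray.
- brass_b_mid (a point): The same point of the second brass blank, identical.
- steel_plug_mid (a point): The same point of a dark steel plug of the same shape, in the same tray: not wanted, leave it. Which of the three places in the tray is whose varies; they stand about 70 mm apart.
- tray: Low blue tray fixed to the bench, 235 x 95 mm, rim 16 mm high, inner floor 4 mm above the bench. Origin: centre of its underside; x along its length.
- jar: Jar with red lid, 56 mm diameter, 75 mm tall, standing on the bench beyond the track; origin at the centre of its underside. Leave it.
- screwdriver_grip (a point): Screwdriver lying on the bench beyond the catch end of the track, 190 mm long; this point is in its handle. Leave it.
Mind the look-alikes: they are no part of the job. Leave any green look-alike of the part that bears brass_b_mid alone.

How it is judged:
On the way, in this order (a step that is already met when the one before it is completed fails the run):
1. the follower is held back by its catch, let go by the robot (value of joint carriage above 0.058 m and contact force between the fingers and anything else below 0.5 N), for 0.3 s.
2. both brass blanks stand fully home in the slot while the catch still holds the follower back (y of brass_a_mid in the frame of track between -0.004 and 0.004 m and z of brass_a_mid in the frame of track between 0.044 and 0.0505 m and x of each of brass_a_mid, brass_b_mid in the frame of track above 0.008 m and angle between each of brass_a_mid, brass_b_mid's own z axis and vertical below 0.12 rad and y of brass_b_mid in the frame of track between -0.004 and 0.004 m and z of brass_b_mid in the frame of track between 0.044 and 0.0505 m and value of joint carriage above 0.058 m), for 0.2 s.
At the end, for the whole second after the job is handed in: Both brass blanks stand upright (within 7 degrees) in the slot, on its floor (within 3 mm) and on its centre line (within 4 mm), clamped in a row against the front stop by the follower, which has come to rest at 48 mm (within 4 mm) (y of brass_a_mid in the frame of track between -0.004 and 0.004 m and z of brass_a_mid in the frame of track between 0.044 and 0.0505 m and x of brass_a_mid in the frame of track between 0.008 and 0.042 m and angle between each of brass_a_mid, brass_b_mid's own z axis and vertical below 0.12 rad and y of brass_b_mid in the frame of track between -0.004 and 0.004 m and z of brass_b_mid in the frame of track between 0.044 and 0.0505 m and x of brass_b_mid in the frame of track between 0.008 and 0.042 m and value of joint carriage between 0.044 and 0.052 m and velocity of joint carriage between -0.01 and 0.01 m/s); the robot touches nothing.
It fails at once if the follower is forced into the end buffer (squeezed 3 mm, 15 N) (value of joint end_buffer above 0.003 m).
It fails at once if the steel plug is taken or knocked (distance of steel_plug_mid from where it was at the start of the episode above 0.02 m).
It fails at once if the jar is disturbed (distance of jar from where it was at the start of the episode above 0.02 m).
It fails at once if the screwdriver is disturbed (distance of screwdriver_grip from where it was at the start of the episode above 0.02 m).
It also fails if it takes over 67 s, if anything falls off the work surface, if the arm or the gripper's body presses on something with over 40 N, if the wrist force passes 120 N, or if a joint passes its speed limit or range.

## Robot

A 6-joint arm with a two-finger parallel gripper is mounted at the origin on the work surface. World frame = base frame: x ahead of the robot, y to its left, z up, the work surface at z = 0. Lengths are in m, angles in rad, forces in N, time in s.
With the tool pointing down it reaches from about 0.35 to 0.775 m from the base axis. Payload 7.3 kg.
Tool frame: the origin (TCP) lies on the mounting face of the last link; the fingertips stand 178 mm ahead of it and the grasp point (between the pads) lies 159 mm ahead of it (robot.tcp_to_tips is the distance from the TCP to the fingertips, in m); z points along the fingers, y is the direction in which the jaws open and shut (so a half turn about z gives the same grasp; the last joint's range is limited). The gripper opens to 92 mm and grips with 3 to 60 N. Pads are 19 mm wide; open, the fingers measure 130 mm over their backs; the gripper's body (75 mm by 190 mm) begins 47 mm behind the grasp point.
Start: joints at [-1.387, 0.342, 1.524, -0, 1.275, -0.146], TCP at [0.17, -0.497, 0.405] pointing down, gripper open.
Joint ranges: [-2.53, 2.53], [-0.77, 2.02], [0.04, 2.7], [-1, 4.14], [0.28, 2.66], [-3.11, 3.11]. Speed limits (rad/s): [2.57, 2.57, 3.14, 3.14, 3.14, 3.14].

## Interface

Orientations are given as [roll, pitch, yaw] about the fixed x, y, z axes, in that order (R = Rz(yaw) Ry(pitch) Rx(roll)).
In Python, from cell import robot, viewer gives the robot as it stands.
- The arm moves only by the shell command python3 -m creep 'ROWS' [OPENING] [FORCE]. ROWS is JSON, a list that holds one entry, the list of rows, each a list of 6 numbers: the shift along the world's x, y, z in mm, then the turn, a rotation vector about the world's x, y, z in degrees. A call has 1 to 5 rows; each row shifts and turns the pose as measured when the row begins; what a row does not reach is not made up. A row lasts 1/12 s, in which the tool goes at most 41.7 mm and 7.16 degrees, less where a joint would pass 70% of its speed; a pose out of reach is approached as far as the arm can. A call with a gripper value outside its range is refused whole. OPENING is the closure, from -1 (fully open) to 1 (shut), set as the call begins (- or left out, the last holds). The fingers move at their own pace and stop on an object; FORCE is the grip in N (left out, the last holds). Time passes only in rows, so rows that do not move let the fingers close. It gives the time, the measured TCP pose, the force and the opening at its end, in the units of the state.
- robot.observe(): the state, without advancing time (a new reading comes with each control period).
- viewer.read_camera(name): name is "side" or "top" or "wrist"; returns the picture (400x640x3 uint8, blue, green, red); there is no depth.
- viewer.camera_model(name): a dict with "fx", "fy", "cx", "cy" (pixels), "pose" (4x4, takes a point from camera to world coordinates); the wrist camera has in their place "mount" (4x4, takes a point from camera to tool coordinates, whose origin is the TCP and whose axes are the flange's). Camera axes: x right, y up, looking along -z (the intrinsics and any distortion apply to the point x, -y, -z); pixel columns grow to the right and rows downward; lengths in m; the calibration is good to about 2 mm. The wrist camera is an equidistant fisheye: a pixel r from the principal point sees the ray r / f radians off the axis. A picture is of the moment at which its call begins: read the wrist's pose just before it. camera_model takes no time and is no camera call.
- robot.hand_in(): hands the job in, once; it reports no verdict.
The state is a dict: "time": time; "qpos": joint angles; "qvel": joint speeds; "joint_efforts": joint torques, N m; "tool_pos": TCP position; "tool_rot": TCP orientation; "contact_force": force on the tool from outside, world axes, zero at the start; "torque": the same for the moment, N m; "opening": finger opening in m.
Only numpy, scipy, OpenCV 4.12 (cv2) and the standard library are available. Lean on these libraries where they do the work, as an engineer would, in place of code of your own. Each camera call takes 0.05 s, during which the arm holds its last target. There are 200 camera calls.

## Working session

There is one attempt and no reset: what is moved stays moved. The work goes in short steps, Python scripts to look and compute and a shell command to move; the robot and the scene stay as the last step left them, time stands still between calls to the robot, and variables do not carry over. Pictures are saved under pics/ and viewed, about 8 in all and at most 12, crops included, and the job is handed in when it is done.

```bash
mkdir -p pics; ls
cat > h.py <<'E'
import numpy as np, cv2
from scipy.spatial.transform import Rotation as R
from cell import robot, viewer
def snap(n,f):
    o=robot.observe(); im=viewer.read_camera(n); cv2.imwrite(f'pics/{f}.png',im); return o,im
def tool(o):
    T=np.eye(4); T[:3,3]=o['tool_pos']; T[:3,:3]=R.from_euler('xyz',o['tool_rot']).as_matrix(); return T
def ray(n,u,v,o=None):
    m=viewer.camera_model(n)
    a=(u-m['cx'])/m['fx']; b=(v-m['cy'])/m['fy']
    if n=='wrist':
        r=np.hypot(a,b); s=np.sin(r)/max(r,1e-9); d=np.array([a*s,-b*s,-np.cos(r)]); P=tool(o)@np.array(m['mount'])
    else: d=np.array([a,-b,-1]); P=np.array(m['pose'])
    return P[:3,3],P[:3,:3]@d
def hit(n,u,v,z,o=None):
    c,d=ray(n,u,v,o); return c+d*(z-c[2])/d[2]
E
python3 - <<'E'
from h import *
for n in('top','side','wrist'):
    o,im=snap(n,n+'0'); m=viewer.camera_model(n); print(n,{k:(np.round(v,3).tolist()) if not isinstance(v,str) else v for k,v in m.items()})
print(o)
E
```

```text
pics
top {'fx': 420.263, 'fy': 420.263, 'cx': 315.739, 'cy': 195.457, 'pose': [[0.041, 0.975, -0.22, 0.31], [-0.999, 0.04, -0.005, 0.042], [0.004, 0.22, 0.976, 1.178], [0.0, 0.0, 0.0, 1.0]]}
side {'fx': 390.592, 'fy': 390.592, 'cx': 316.603, 'cy': 206.221, 'pose': [[0.979, 0.08, -0.189, 0.374], [-0.204, 0.481, -0.853, -0.693], [0.022, 0.873, 0.487, 0.51], [0.0, 0.0, 0.0, 1.0]]}
wrist {'fx': 309.707, 'fy': 309.707, 'cx': 321.283, 'cy': 201.93, 'mount': [[0.001, 0.955, 0.298, 0.081], [1.0, -0.001, 0.0, 0.0], [0.001, 0.298, -0.955, 0.021], [0.0, 0.0, 0.0, 1.0]]}
{'time': 0.1, 'qpos': array([-1.38698374e+00,  3.42665409e-01,  1.52490183e+00,  5.65159069e-07,
        1.27541074e+00, -1.46004905e-01]), 'qvel': array([ 4.80330201e-04, -1.05435916e-03, -1.80512424e-03,  3.69762623e-05,
       -3.17678208e-04, -1.99830762e-03]), 'joint_efforts': array([ 1.69217004e-03, -4.32003415e+01, -2.44695014e+01,  7.19408761e-02,
        5.26176731e-02, -5.01894726e-05]), 'tool_pos': array([ 0.17002965, -0.49658398,  0.40411474]), 'tool_rot': array([-3.14022215e+00, -2.02080265e-04,  3.29817188e-01]), 'contact_force': array([-0.10452561, -0.3340323 , -0.58088169]), 'torque': array([ 0.0589083 , -0.01202873,  0.010547  ]), 'opening': 0.09172125227976242}
```

View pics/top0.png

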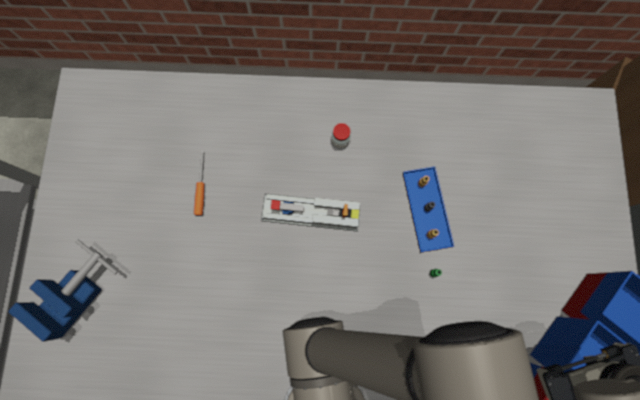

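View pics/side0.png

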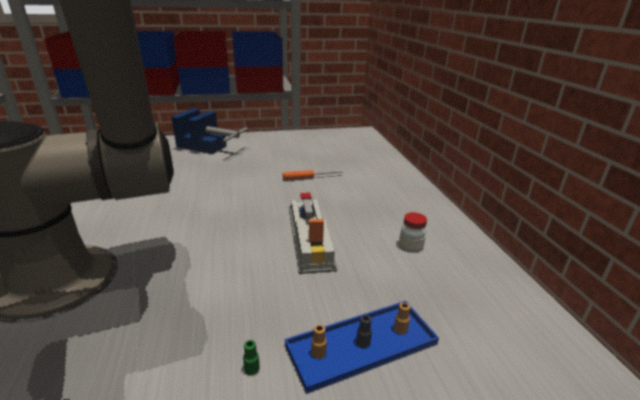

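The top view shows the track running from the yellow stop (355,214) to the red pad (275,205), with the orange tab at (345,211). In the tray, brass is at (424,181) and (433,233) and the dark plug at (430,206). The green look-alike at (435,272) stands outside the tray and stays alone. I'll confirm this in an enlarged crop.

Run:
```python
from h import *
im=cv2.imread('pics/top0.png')
cv2.imwrite('pics/crop0.png',cv2.resize(im[155:285,255:455],None,fx=4,fy=4,interpolation=cv2.INTER_CUBIC))
```

```text
(no output)
```

View pics/crop0.png

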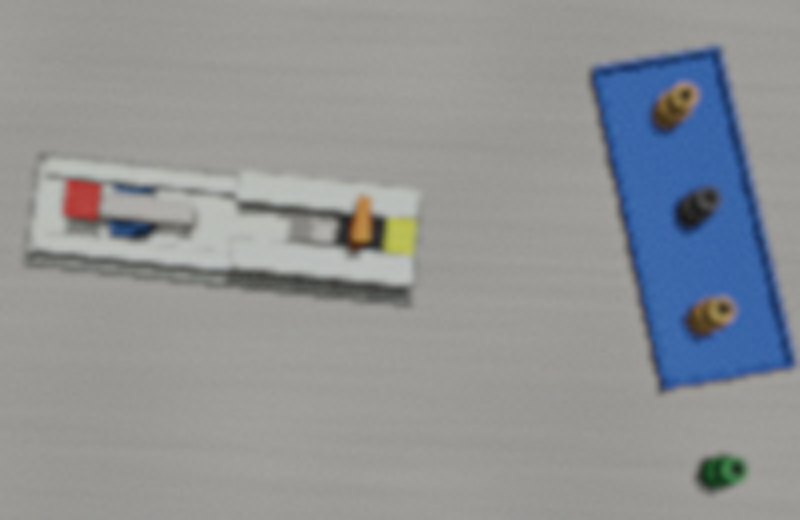

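Run:
```python
from h import *
f=lambda u,v,z:hit('top',255+u/4,155+v/4,z)
for n,u,v,z in [('pad',82,200,.0605),('yel',400,236,.05),('tab',363,200,.1),('A',686,95,.059),('S',706,200,.059),('B',721,309,.059),('G',735,470,.055),('wallfar_front',418,190,.05),('wallnear_front',412,287,.05),('wallfar_back',240,172,.05),('wallnear_back',230,272,.05)]: print(n,f(u,v,z).round(4))
```

```text
pad [0.5308 0.1563 0.0605]
yel [ 0.5168 -0.0605  0.05  ]
tab [ 0.5306 -0.0312  0.1   ]
A [ 0.6219 -0.2546  0.059 ]
S [ 0.5486 -0.2669  0.059 ]
B [ 0.4744 -0.2755  0.059 ]
G [ 0.3687 -0.2835  0.055 ]
wallfar_front [ 0.5493 -0.0721  0.05  ]
wallnear_front [ 0.4821 -0.0693  0.05  ]
wallfar_back [0.5569 0.0502 0.05  ]
wallnear_back [0.4873 0.0542 0.05  ]
```

```bash
r='1'; python3 -m creep '[[[22,30,0,0,0,-1.5],[22,30,0,0,0,-1.5],[22,30,0,0,0,-1.5],[22,30,0,0,0,-1.5],[22,30,0,0,0,-1.5]]]' -0.2 20
python3 -m creep '[[[22,30,-1,0,0,-1.5],[22,30,-1,0,0,-1.5],[22,30,-1,0,0,-1.5],[22,30,-1,0,0,-1.5],[22,30,-1,0,0,-1.5]]]'
python3 -m creep '[[[22,30,-1,0,0,-1.5],[22,30,-1,0,0,-1.5],[22,30,-1,0,0,-1.5],[22,0,-1,0,0,-1.5],[0,0,0,0,0,0]]]'
python3 - <<'E'
from h import *
o,im=snap('wrist','w1'); print(o['tool_pos'],o['tool_rot'],o['opening'])
E
```

```text
time: 0.57
tool_pos: [0.2788, -0.346, 0.4017]
tool_rot: [-3.139, 0.002, 0.183]
contact_force: [1.3, -0.2, 0.3]
opening: 0.063
time: 0.98
tool_pos: [0.3918, -0.1875, 0.3964]
tool_rot: [-3.139, 0.002, 0.042]
contact_force: [0.7, -0.5, -0.5]
opening: 0.0553
time: 1.4
tool_pos: [0.4849, -0.0856, 0.3917]
tool_rot: [-3.137, 0.001, -0.062]
contact_force: [-0.3, -0.4, -0.5]
opening: 0.0548
[ 0.48487114 -0.08555962  0.39168998] [-3.13727541e+00  1.33889013e-03 -6.15753963e-02] 0.05477884825856428
```

View pics/w1.png

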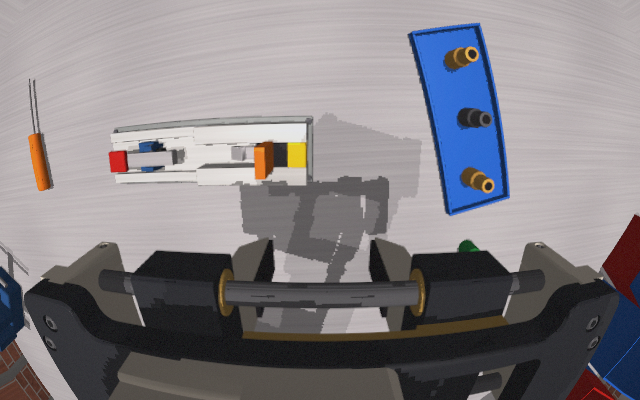

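Run:
```python
from h import *
im=cv2.imread('pics/w1.png')
a=cv2.resize(im[110:190,104:320],(756,280),interpolation=cv2.INTER_CUBIC)
b=np.hstack([cv2.resize(im[v:v+50,u:u+63],(252,200),interpolation=cv2.INTER_CUBIC) for u,v in((430,30),(445,95),(450,160))])
cv2.imwrite('pics/w1c.png',np.vstack([a,b]))
```

```text
(no output)
```

View pics/w1c.png

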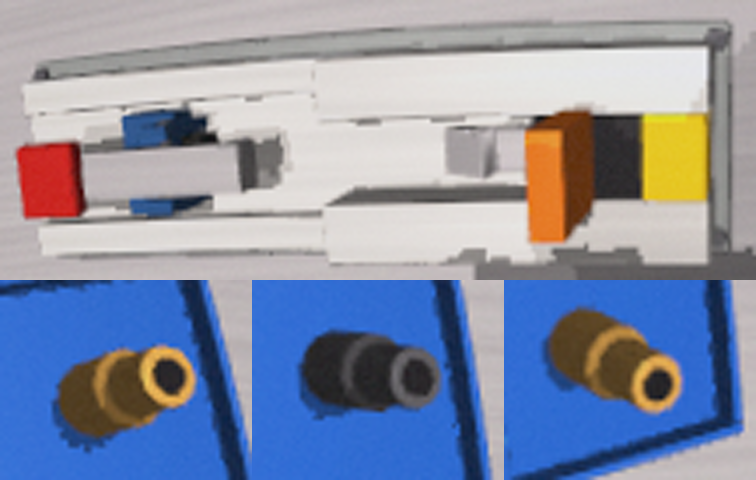

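Run:
```python
from h import *
from scipy.spatial.transform import Rotation
o=dict(tool_pos=[0.48487114,-0.08555962,0.39168998],tool_rot=[-3.13727541,1.33889013e-03,-6.15753963e-02])
c=lambda u,v,z:hit('wrist',104+u/3.5,110+v/3.5,z,o)
for n,p in dict(tab=c(546,186,.1),tabL0=c(527,129,.1),tabL1=c(529,242,.1),tabR0=c(564,129,.1),tabR1=c(560,241,.1),inner=c(642,157,.05),innerfar=c(642,114,.05),innernear=c(642,199,.05),pad=c(49,181,.0605),slotfarback=c(316,122,.05),slotnearback=c(327,205,.05),
 A=hit('wrist',471.75,54,.059,o),S=hit('wrist',485.75,119.25,.059,o),B=hit('wrist',487.75,185.75,.059,o)).items(): print(n,p.round(4))
```

```text
tab [ 0.5211 -0.0312  0.1   ]
tabL0 [ 0.5363 -0.0277  0.1   ]
tabL1 [ 0.5067 -0.025   0.1   ]
tabR0 [ 0.5355 -0.0373  0.1   ]
tabR1 [ 0.5064 -0.0333  0.1   ]
inner [ 0.5195 -0.0504  0.05  ]
innerfar [ 0.5325 -0.0515  0.05  ]
innernear [ 0.5067 -0.0493  0.05  ]
pad [0.5334 0.1554 0.0605]
slotfarback [0.5397 0.0528 0.05  ]
slotnearback [0.5129 0.0528 0.05  ]
A [ 0.6237 -0.2528  0.059 ]
S [ 0.5524 -0.2682  0.059 ]
B [ 0.4766 -0.2749  0.059 ]
```

```bash
python3 -m creep '[[[18,27,-20,0,0,0],[18,27,-20,0,0,-0.3],[0,0,-30,0,0,0],[0,0,-30,0,0,0],[0,0,-20,0,0,0]]]' -0.2 25
python3 -m creep '[[[0,0,-15,0,0,0],[0,0,-10,0,0,0],[0,0,0,0,0,0]]]'
```

```text
time: 1.87
tool_pos: [0.5194, -0.032, 0.2722]
tool_rot: [-3.14, -0.007, -0.067]
contact_force: [0.1, -0.2, -0.7]
opening: 0.0553
time: 2.12
tool_pos: [0.5155, -0.0335, 0.2411]
tool_rot: [-3.139, 0.005, -0.068]
contact_force: [-0.9, -0.2, 0.1]
opening: 0.0551
```

```bash
python3 -m creep '[[[5,2,1,0,-0.5,0],[0,0,0,0,0,0]]]'
python3 -m creep '[[[0,0,0,0,0,0],[0,0,0,0,0,0],[0,0,0,0,0,0],[0,0,0,0,0,0],[0,0,0,0,0,0]]]' 0.85 20
python3 -m creep '[[[0,0,0,0,0,0],[0,0,0,0,0,0]]]'
```

```text
time: 2.28
tool_pos: [0.52, -0.0327, 0.2424]
tool_rot: [-3.138, -0.002, -0.069]
contact_force: [0.1, -0.5, -0.1]
opening: 0.0554
time: 2.7
tool_pos: [0.5208, -0.0336, 0.2462]
tool_rot: [-3.139, -0.009, -0.07]
contact_force: [0.3, 0.2, -0.7]
opening: 0.0262
time: 2.87
tool_pos: [0.5209, -0.033, 0.2467]
tool_rot: [-3.138, -0.01, -0.07]
contact_force: [2.9, 20.8, -0.1]
opening: 0.0131
```

```bash
python3 -m creep '[[[0,1.5,-4,0,0.6,0],[0,0,0,0,0,0],[0,0,0,0,0,0]]]' 0.85 20
```

```text
time: 3.12
tool_pos: [0.5218, -0.0309, 0.2448]
tool_rot: [-3.139, -0.004, -0.069]
contact_force: [0.8, -0.9, -2.8]
opening: 0.0099
```

```bash
python3 -m creep '[[[0.7,10,-0.5,0,0,0],[0.7,10,-0.5,0,0,0],[0.7,10,-0.5,0,0,0],[0.7,10,-0.5,0,0,0],[0.7,10,-0.5,0,0,0]]]'
python3 -m creep '[[[0,2,0,0,0,0],[0,0,0,0,0,0]]]'
```

```text
time: 3.53
tool_pos: [0.525, 0.0157, 0.2447]
tool_rot: [3.136, -0.004, -0.07]
contact_force: [-2.0, -6.5, 4.8]
opening: 0.01
time: 3.7
tool_pos: [0.5251, 0.0182, 0.2448]
tool_rot: [3.135, -0.005, -0.069]
contact_force: [-0.6, -4.2, -0.4]
opening: 0.0101
```

```bash
p(){ grep -E 'tool_pos|contact' | tr '\n' ' '; echo; }
python3 -m creep '[[[0.5,6,0,0.4,0,0],[0.5,6,0,0,0,0],[0,0,0,0,0,0]]]'|p
python3 -m creep '[[[0.1,2,0,0,0,0],[0,0,0,0,0,0]]]'|p
python3 -m creep '[[[0.1,2,0,0,0,0],[0,0,0,0,0,0]]]'|p
python3 -m creep '[[[0.1,2,0,0,0,0],[0,0,0,0,0,0]]]'|p
python3 -m creep '[[[0.1,2,0,0,0,0],[0,0,0,0,0,0]]]'|p
python3 -m creep '[[[0.1,2,0,0,0,0],[0,0,0,0,0,0]]]'|p
```

```text
tool_pos: [0.526, 0.0281, 0.2448] contact_force: [-0.5, -5.1, 1.7] 
tool_pos: [0.526, 0.0287, 0.2448] contact_force: [-1.4, -4.8, 1.5] 
tool_pos: [0.5261, 0.0293, 0.2447] contact_force: [-1.6, -4.7, 0.8] 
tool_pos: [0.5262, 0.03, 0.2447] contact_force: [-0.5, -5.9, 1.0] 
tool_pos: [0.5263, 0.0308, 0.2447] contact_force: [-1.1, -4.9, 0.8] 
tool_pos: [0.5264, 0.0318, 0.2448] contact_force: [-1.2, -4.8, 2.2]
```

```bash
p(){ grep -E 'tool_pos|contact' | tr '\n' ' '; echo; }
python3 -m creep '[[[0.2,3,0,0,0,0],[0,0,0,0,0,0]]]'|p
python3 -m creep '[[[0.2,3,0,0,0,0],[0,0,0,0,0,0]]]'|p
python3 -m creep '[[[0.2,3,0,0,0,0],[0,0,0,0,0,0]]]'|p
python3 -m creep '[[[0.2,3,0,0,0,0],[0,0,0,0,0,0]]]'|p
```

```text
tool_pos: [0.5266, 0.0338, 0.2447] contact_force: [-1.5, -5.7, 0.9] 
tool_pos: [0.5267, 0.0359, 0.2447] contact_force: [-1.2, -5.9, 1.0] 
tool_pos: [0.5269, 0.038, 0.2447] contact_force: [-0.5, -5.2, 1.7] 
tool_pos: [0.5271, 0.0401, 0.2448] contact_force: [-1.2, -6.1, 0.9]
```

```bash
p(){ grep -E 'tool_pos|contact' | tr '\n' ' '; echo; }
python3 -m creep '[[[0.2,2.5,0,0,0,0],[0,0,0,0,0,0]]]'|p
python3 -m creep '[[[0.2,2.5,0,0,0,0],[0,0,0,0,0,0]]]'|p
python3 -m creep '[[[0.2,2.5,0,0,0,0],[0,0,0,0,0,0]]]'|p
python3 -m creep '[[[0.2,2.5,0,0,0,0],[0,0,0,0,0,0]]]'|p
```

```text
tool_pos: [0.5272, 0.0417, 0.2447] contact_force: [-0.7, -6.3, 3.2] 
tool_pos: [0.5274, 0.0433, 0.2447] contact_force: [-1.9, -5.8, 0.6] 
tool_pos: [0.5275, 0.0448, 0.2447] contact_force: [-1.4, -4.9, 1.9] 
tool_pos: [0.5277, 0.0463, 0.2448] contact_force: [-1.1, -7.0, 2.0]
```

```bash
p(){ grep -E 'tool_pos|contact' | tr '\n' ' '; echo; }
python3 -m creep '[[[0.1,2.5,0,0,0,0],[0,0,0,0,0,0]]]'|p
python3 -m creep '[[[0.1,2.5,0,0,0,0],[0,0,0,0,0,0]]]'|p
python3 -m creep '[[[0.1,2,0,0,0,0],[0,0,0,0,0,0]]]'|p
python3 -m creep '[[[0,0,0,0,0,0]]]'|p
```

```text
tool_pos: [0.5278, 0.0476, 0.2447] contact_force: [-1.4, -5.6, 0.9] 
tool_pos: [0.5279, 0.0488, 0.2447] contact_force: [-1.2, -6.0, 2.1] 
tool_pos: [0.528, 0.0496, 0.2447] contact_force: [-1.7, -5.3, 1.9] 
tool_pos: [0.5279, 0.049, 0.2447] contact_force: [-1.6, -5.7, 1.6]
```

```bash
p(){ grep -E 'tool_pos|contact' | tr '\n' ' '; echo; }
python3 -m creep '[[[0.1,2.5,0,0,0,0],[0,0.6,0,0,0,0]]]'|p
python3 -m creep '[[[0.1,2,0,0,0,0],[0,0.6,0,0,0,0]]]'|p
python3 -m creep '[[[0.1,2,0,0,0,0],[0,0.6,0,0,0,0]]]'|p
```

```text
tool_pos: [0.5281, 0.0507, 0.2447] contact_force: [-0.9, -5.5, 1.6] 
tool_pos: [0.5282, 0.0521, 0.2447] contact_force: [-0.8, -6.8, 1.2] 
tool_pos: [0.5283, 0.0534, 0.2447] contact_force: [-1.0, -6.6, 0.6]
```

```bash
p(){ grep -E 'tool_pos|contact' | tr '\n' ' '; echo; }
python3 -m creep '[[[0,0.6,0,0,0,0]]]'|p
python3 -m creep '[[[0,0.6,0,0,0,0]]]'|p
python3 -m creep '[[[0,0.6,0,0,0,0]]]'|p
```

```text
tool_pos: [0.5283, 0.0533, 0.2447] contact_force: [-0.2, -6.8, 2.3] 
tool_pos: [0.5283, 0.0533, 0.2447] contact_force: [-1.1, -7.0, 1.1] 
tool_pos: [0.5283, 0.0533, 0.2447] contact_force: [-0.9, -6.1, 1.0]
```

```bash
p(){ grep -E 'tool_pos|contact' | tr '\n' ' '; echo; }
python3 -m creep '[[[0.1,1.8,0,0,0,0],[0,0.6,0,0,0,0]]]'|p
python3 -m creep '[[[0,0.6,0,0,0,0]]]'|p
python3 -m creep '[[[0.1,1.8,0,0,0,0],[0,0.6,0,0,0,0]]]'|p
python3 -m creep '[[[0,0.6,0,0,0,0]]]'|p
```

```text
tool_pos: [0.5284, 0.0544, 0.2447] contact_force: [-0.6, -6.3, 1.0] 
tool_pos: [0.5285, 0.0543, 0.2447] contact_force: [-1.5, -6.3, 1.0] 
tool_pos: [0.5286, 0.0554, 0.2446] contact_force: [-1.2, -6.1, 0.9] 
tool_pos: [0.5286, 0.0554, 0.2447] contact_force: [-0.6, -6.8, 1.4]
```

```bash
p(){ grep -E 'tool_pos|contact' | tr '\n' ' '; echo; }
python3 -m creep '[[[0,1.8,0,0,0,0],[0,0.6,0,0,0,0]]]'|p
python3 -m creep '[[[0,0.6,0,0,0,0]]]'|p
python3 -m creep '[[[0,-1,0,0,0,0],[0,0,0,0,0,0]]]'|p
python3 -m creep '[[[0,-0.6,0,0,0,0]]]'|p
python3 - <<'E'
from h import *
o,im=snap('wrist','w2'); print(o['tool_pos'].round(4),o['contact_force'].round(2))
cv2.imwrite('pics/w2c.png',cv2.resize(im,(800,500)))
E
```

```text
tool_pos: [0.5286, 0.0565, 0.2447] contact_force: [-1.3, -7.1, 1.9] 
tool_pos: [0.5287, 0.0565, 0.2447] contact_force: [-0.3, -5.8, 0.9] 
tool_pos: [0.5286, 0.0544, 0.2446] contact_force: [-0.1, -6.3, 1.1] 
tool_pos: [0.5285, 0.0533, 0.2447] contact_force: [-1.0, -6.5, 1.4] 
[0.5285 0.0533 0.2447] [-0.99 -6.54  1.44]
```

View pics/w2c.png

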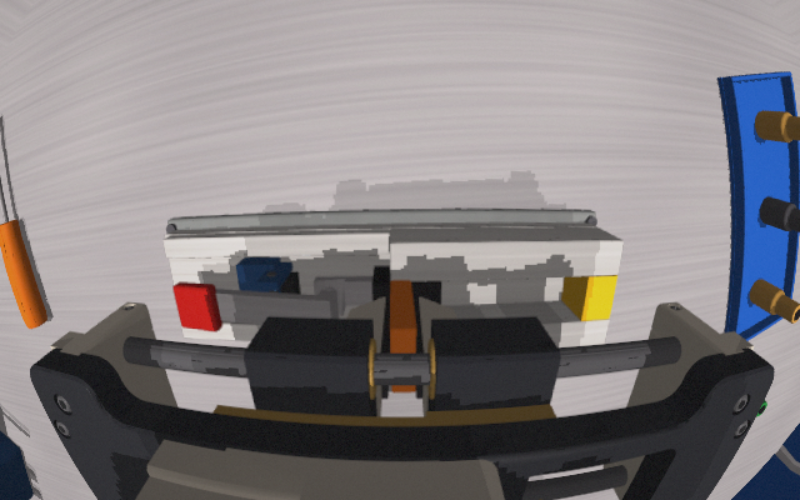

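```bash
python3 - <<'E'
from h import *
o=robot.observe()
for p in [(196,306),(178,286),(208,284),(216,329),(184,328)]: print(hit('wrist',p[0]/1.25,p[1]/1.25,.0605,o).round(4))
im=cv2.imread('pics/w2.png');b=im.astype(int)
m=(b[...,2]>150)&(b[...,1]<60)&(b[...,0]<60); m[:,:120]=0;m[:,200:]=0
ys,xs=np.nonzero(m);print(xs.min(),xs.max(),ys.min(),ys.max(),xs.mean(),ys.mean()); print(hit('wrist',xs.mean(),ys.mean(),.0605,o))
E
p(){ grep -E 'tool_pos|contact' | tr '\n' ' '; echo; }
python3 -m creep '[[[0.1,2.5,0,0,0,0],[0,1.5,0,0,0,0],[0,0.6,0,0,0,0]]]'|p
python3 -m creep '[[[0,1.6,0,0,0,0],[0,0.6,0,0,0,0]]]'|p
python3 -m creep '[[[0,0.6,0,0,0,0]]]'|p
```

```text
[0.5385 0.1534 0.0605]
[0.55   0.1613 0.0605]
[0.55   0.1427 0.0605]
[0.525  0.1451 0.0605]
[0.5259 0.1653 0.0605]
139 171 229 264 154.32049689440993 245.7863354037267
[0.53785353 0.15551819 0.0605    ]
tool_pos: [0.5287, 0.0554, 0.2446] contact_force: [-0.6, -5.8, 1.3] 
tool_pos: [0.5288, 0.0563, 0.2446] contact_force: [-1.9, -7.2, 1.5] 
tool_pos: [0.5288, 0.0563, 0.2446] contact_force: [-0.7, -7.2, 0.9]
```

```bash
p(){ grep -E 'tool_pos|contact' | tr '\n' ' '; echo; }
python3 -m creep '[[[0,1.6,0,0,0,0],[0,0.6,0,0,0,0]]]'|p
python3 -m creep '[[[0,0.6,0,0,0,0]]]'|p
python3 -m creep '[[[0,1.6,0,0,0,0],[0,0.6,0,0,0,0]]]'|p
python3 -m creep '[[[0,0.6,0,0,0,0]]]'|p
```

```text
tool_pos: [0.5289, 0.0572, 0.2446] contact_force: [-0.9, -7.1, 1.3] 
tool_pos: [0.5289, 0.0572, 0.2446] contact_force: [-1.2, -6.1, 2.0] 
tool_pos: [0.529, 0.0581, 0.2446] contact_force: [-0.8, -6.7, 0.9] 
tool_pos: [0.529, 0.0581, 0.2446] contact_force: [-1.3, -5.4, 1.6]
```

```bash
p(){ grep -E 'tool_pos|contact' | tr '\n' ' '; echo; }
python3 -m creep '[[[0,0.6,0,0,0,0]]]'|p
python3 -m creep '[[[0,0.6,0,0,0,0]]]'|p
python3 -m creep '[[[0,-1,0,0,0,0]]]'|p
python3 -m creep '[[[0,-0.5,0,0,0,0]]]'|p
python3 -m creep '[[[0,-0.5,0,0,0,0]]]'|p
```

```text
tool_pos: [0.529, 0.0582, 0.2446] contact_force: [-0.3, -6.6, 0.8] 
tool_pos: [0.529, 0.0582, 0.2446] contact_force: [-1.2, -7.0, 1.0] 
tool_pos: [0.529, 0.0568, 0.2446] contact_force: [0.0, -5.7, 1.7] 
tool_pos: [0.5289, 0.0557, 0.2446] contact_force: [-1.3, -7.4, 1.9] 
tool_pos: [0.5289, 0.0546, 0.2446] contact_force: [-0.5, -6.3, 1.6]
```

```bash
p(){ grep -E 'tool_pos|contact' | tr '\n' ' '; echo; }
python3 -m creep '[[[0,2,0,0,0,0],[0,2,0,0,0,0],[0,1.5,0,0,0,0],[0,0.6,0,0,0,0]]]'|p
python3 -m creep '[[[0,1.2,0,0,0,0],[0,0.6,0,0,0,0]]]'|p
python3 -m creep '[[[0,1.2,0,0,0,0],[0,0.6,0,0,0,0]]]'|p
python3 -m creep '[[[0,0.6,0,0,0,0]]]'|p
```

```text
tool_pos: [0.5291, 0.0577, 0.2446] contact_force: [-0.6, -6.9, 0.8] 
tool_pos: [0.5291, 0.0583, 0.2446] contact_force: [-1.3, -6.9, 0.9] 
tool_pos: [0.5292, 0.0589, 0.2446] contact_force: [-0.2, -6.3, 1.2] 
tool_pos: [0.5292, 0.0589, 0.2446] contact_force: [-1.2, -6.7, 0.6]
```

```bash
p(){ grep -E 'time|tool_pos|contact' | tr '\n' ' '; echo; }
python3 -m creep '[[[0,1.6,0,0,0,0],[0,0.6,0,0,0,0]]]'|p
python3 -m creep '[[[0,0.6,0,0,0,0]]]'|p
python3 -m creep '[[[0,1.3,0,0,0,0],[0,0.6,0,0,0,0]]]'|p
python3 -m creep '[[[0,0.6,0,0,0,0]]]'|p
python3 -m creep '[[[0,-1,0,0,0,0]]]'|p
python3 -m creep '[[[0,-0.5,0,0,0,0]]]'|p
python3 -m creep '[[[0,-0.5,0,0,0,0]]]'|p
```

```text
time: 10.83 tool_pos: [0.5293, 0.0599, 0.2446] contact_force: [-1.0, -5.6, 2.3] 
time: 10.92 tool_pos: [0.5293, 0.0599, 0.2446] contact_force: [-1.6, -6.4, 1.3] 
time: 11.08 tool_pos: [0.5294, 0.0607, 0.2445] contact_force: [-1.3, -5.6, 1.7] 
time: 11.17 tool_pos: [0.5294, 0.0607, 0.2445] contact_force: [-0.6, -7.1, 1.7] 
time: 11.25 tool_pos: [0.5294, 0.0594, 0.2445] contact_force: [-1.7, -5.8, 2.1] 
time: 11.33 tool_pos: [0.5293, 0.0583, 0.2446] contact_force: [-1.7, -5.7, 1.2] 
time: 11.42 tool_pos: [0.5293, 0.0572, 0.2446] contact_force: [-1.1, -7.6, 1.8]
```

```bash
p(){ grep -E 'time|tool_|contact' | tr '\n' ' '; echo; }
python3 -m creep '[[[0,2,0,0,0,0],[0,2,0,0,0,0],[0,1.8,0,0,0,0],[0,0.9,0,0,0,0]]]'|p
python3 -m creep '[[[0,1.3,0,0,0,0],[0,0.6,0,0,0,0]]]'|p
python3 -m creep '[[[0,1.3,0,0,0,0],[0,0.6,0,0,0,0]]]'|p
python3 -m creep '[[[0,0.6,0,0,0,0]]]'|p
python3 -m creep '[[[0,1.3,0,0,0,0],[0,0.6,0,0,0,0]]]'|p
python3 -m creep '[[[0,0.6,0,0,0,0]]]'|p
```

```text
time: 11.75 tool_pos: [0.5295, 0.061, 0.2445] tool_rot: [3.102, 0.004, -0.085] contact_force: [-1.2, -7.3, 1.0] 
time: 11.92 tool_pos: [0.5296, 0.0619, 0.2445] tool_rot: [3.102, 0.004, -0.085] contact_force: [-1.1, -6.3, 1.3] 
time: 12.08 tool_pos: [0.5296, 0.0627, 0.2445] tool_rot: [3.101, 0.004, -0.085] contact_force: [-0.4, -5.7, 1.7] 
time: 12.17 tool_pos: [0.5297, 0.0628, 0.2445] tool_rot: [3.101, 0.004, -0.085] contact_force: [-1.3, -6.7, 1.2] 
time: 12.33 tool_pos: [0.5297, 0.0637, 0.2445] tool_rot: [3.101, 0.004, -0.086] contact_force: [-0.8, -4.8, 0.7] 
time: 12.42 tool_pos: [0.5298, 0.064, 0.2445] tool_rot: [3.101, 0.004, -0.086] contact_force: [-1.1, -5.0, 0.9]
```

The tool has been tilting slowly under load (roll 3.101). That puts the grasp point about 6.5 mm behind the TCP, so the true travel is about 88 mm. The pull has just dipped, so I'll ease back to see whether the catch holds.

```bash
p(){ grep -E 'time|tool_|contact' | tr '\n' ' '; echo; }
python3 -m creep '[[[0,-0.6,0,0,0,0]]]'|p
python3 -m creep '[[[0,-0.5,0,0,0,0]]]'|p
python3 -m creep '[[[0,-0.5,0,0,0,0]]]'|p
python3 -m creep '[[[0,-0.5,0,0,0,0]]]'|p
```

```text
time: 12.5 tool_pos: [0.5298, 0.0631, 0.2445] tool_rot: [3.101, 0.005, -0.086] contact_force: [-0.6, -5.2, 2.6] 
time: 12.58 tool_pos: [0.5297, 0.0623, 0.2445] tool_rot: [3.101, 0.005, -0.086] contact_force: [-1.6, -5.3, 1.8] 
time: 12.67 tool_pos: [0.5297, 0.0613, 0.2445] tool_rot: [3.101, 0.005, -0.086] contact_force: [-1.6, -6.6, 1.7] 
time: 12.75 tool_pos: [0.5297, 0.0604, 0.2445] tool_rot: [3.101, 0.005, -0.086] contact_force: [-0.6, -5.4, 1.7]
```

```bash
p(){ grep -E 'time|tool_|contact' | tr '\n' ' '; echo; }
python3 -m creep '[[[0,-0.8,0,0.5,0,0],[0,-0.8,0,0.5,0,0]]]'|p
python3 -m creep '[[[0,-0.8,0,0.5,0,0],[0,-0.8,0,0.5,0,0.5]]]'|p
python3 -m creep '[[[0,-0.5,0,0.3,0,0.5],[0,0.3,0,0.2,0,0]]]'|p
```

```text
time: 12.92 tool_pos: [0.5297, 0.0578, 0.2446] tool_rot: [3.118, 0.007, -0.085] contact_force: [-1.0, -7.1, 0.9] 
time: 13.08 tool_pos: [0.5297, 0.055, 0.2446] tool_rot: [3.135, 0.008, -0.076] contact_force: [-0.9, -6.4, 1.7] 
time: 13.25 tool_pos: [0.5297, 0.0533, 0.2447] tool_rot: [-3.141, 0.009, -0.066] contact_force: [-0.7, -6.8, 1.3]
```

```bash
p(){ grep -E 'time|tool_|contact' | tr '\n' ' '; echo; }
python3 -m creep '[[[0,2,0,0.1,0,0],[0,1.6,0,0.1,0,0],[0,0.6,0,0,0,0]]]'|p
python3 -m creep '[[[0,1.6,0,0.1,0,0],[0,0.6,0,0,0,0]]]'|p
python3 -m creep '[[[0,1.4,0,0.1,0,0],[0,0.6,0,0,0,0]]]'|p
python3 -m creep '[[[0,0.6,0,0,0,0]]]'|p
python3 -m creep '[[[0,0.6,0,0,0,0]]]'|p
```

```text
time: 13.5 tool_pos: [0.5298, 0.0551, 0.2446] tool_rot: [-3.141, 0.009, -0.066] contact_force: [-1.8, -5.9, 1.0] 
time: 13.67 tool_pos: [0.5298, 0.0559, 0.2446] tool_rot: [-3.141, 0.009, -0.066] contact_force: [-1.6, -6.1, 2.2] 
time: 13.83 tool_pos: [0.5299, 0.0567, 0.2447] tool_rot: [-3.141, 0.008, -0.066] contact_force: [-1.0, -4.9, 0.8] 
time: 13.92 tool_pos: [0.5299, 0.0568, 0.2447] tool_rot: [3.141, 0.008, -0.066] contact_force: [-0.6, -5.6, 1.5] 
time: 14.0 tool_pos: [0.5299, 0.0569, 0.2447] tool_rot: [3.14, 0.008, -0.066] contact_force: [-0.9, -5.0, 1.2]
```

```bash
p(){ grep -E 'time|tool_|contact' | tr '\n' ' '; echo; }
python3 -m creep '[[[0,1.4,0,0.1,0,0],[0,0.6,0,0.05,0,0]]]'|p
python3 -m creep '[[[0,0.6,0,0,0,0]]]'|p
python3 -m creep '[[[0,0.6,0,0,0,0]]]'|p
python3 -m creep '[[[0,1.4,0,0.1,0,0],[0,0.6,0,0.05,0,0]]]'|p
python3 -m creep '[[[0,0.6,0,0,0,0]]]'|p
python3 -m creep '[[[0,0.6,0,0,0,0]]]'|p
```

```text
time: 14.17 tool_pos: [0.5299, 0.058, 0.2447] tool_rot: [-3.141, 0.008, -0.067] contact_force: [-0.7, -4.2, 1.5] 
time: 14.25 tool_pos: [0.5299, 0.0582, 0.2447] tool_rot: [3.141, 0.008, -0.067] contact_force: [-0.9, -6.3, 1.1] 
time: 14.33 tool_pos: [0.53, 0.0584, 0.2447] tool_rot: [3.14, 0.008, -0.067] contact_force: [-1.7, -6.3, 1.3] 
time: 14.5 tool_pos: [0.53, 0.0594, 0.2447] tool_rot: [3.141, 0.008, -0.066] contact_force: [-0.9, -5.9, 1.5] 
time: 14.58 tool_pos: [0.53, 0.0595, 0.2447] tool_rot: [3.14, 0.008, -0.066] contact_force: [-1.7, -5.8, 1.0] 
time: 14.67 tool_pos: [0.53, 0.0596, 0.2447] tool_rot: [3.14, 0.008, -0.066] contact_force: [-0.9, -5.9, 1.7]
```

```bash
p(){ grep -E 'time|tool_|contact' | tr '\n' ' '; echo; }
python3 -m creep '[[[0,-1,0,0,0,0],[0,-0.6,0,0,0,0]]]'|p
python3 -m creep '[[[0,-0.6,0,0,0,0]]]'|p
python3 -m creep '[[[0,-0.6,0,0,0,0]]]'|p
python3 -m creep '[[[0,-0.6,0,0,0,0]]]'|p
```

```text
time: 14.83 tool_pos: [0.53, 0.058, 0.2447] tool_rot: [3.14, 0.009, -0.067] contact_force: [-1.0, 3.3, 0.5] 
time: 14.92 tool_pos: [0.5299, 0.0579, 0.2446] tool_rot: [-3.141, 0.009, -0.067] contact_force: [-0.4, 2.4, 1.3] 
time: 15.0 tool_pos: [0.5299, 0.0577, 0.2447] tool_rot: [-3.141, 0.008, -0.067] contact_force: [-0.8, 1.9, 1.5] 
time: 15.08 tool_pos: [0.5299, 0.0575, 0.2447] tool_rot: [-3.14, 0.008, -0.067] contact_force: [-1.0, 2.6, 1.6]
```

The force flipped to +2.5 N and the tool stopped at 58 mm, so the catch holds at about 88 mm of travel. I'll let go, rise, turn the jaws across the track, and look again.

```bash
p(){ grep -E 'time|tool_|contact|open' | tr '\n' ' '; echo; }
python3 -m creep '[[[0,0.5,0,0,0,0],[0,0,0,0,0,0],[0,0,0,0,0,0],[0,0,0,0,0,0],[0,0,0,0,0,0]]]' -0.2 20|p
python3 -m creep '[[[0,0,2,0,0,0],[0,0,2,0,0,0],[0,0,25,0,0,0],[0,0,35,0,0,0],[0,0,35,0,0,0]]]' |p
python3 -m creep '[[[0,-15,20,0,0,7],[0,-25,20,0,0,7],[0,-25,20,0,0,7],[0,-25,0,0,0,7],[0,-25,0,0,0,7]]]' |p
python3 -m creep '[[[0,-35,0,0,0,7],[0,-35,0,0,0,7],[0,-35,0,0,0,7],[0,-35,0,0,0,7],[0,-30,0,0,0,7]]]' |p
python3 -m creep '[[[0,-20,0,0,0,7],[0,0,0,0,0,7],[0,0,0,0,0,6],[0,0,0,0,0,0],[0,0,0,0,0,0]]]' |p
python3 - <<'E'
from h import *
o,im=snap('wrist','w3'); print(o['tool_pos'],o['tool_rot'],o['contact_force'])
cv2.imwrite('pics/w3c.png',cv2.resize(im,(800,500)))
E
```

```text
time: 15.5 tool_pos: [0.5298, 0.0583, 0.2442] tool_rot: [-3.14, 0.009, -0.066] contact_force: [0.1, -0.6, 0.1] opening: 0.0383 
time: 15.92 tool_pos: [0.5273, 0.0581, 0.3391] tool_rot: [-3.141, 0.027, -0.067] contact_force: [1.2, 0.3, -0.1] opening: 0.0548 
time: 16.33 tool_pos: [0.527, -0.0564, 0.4123] tool_rot: [3.136, 0.013, 0.56] contact_force: [-0.2, 1.1, -0.3] opening: 0.0552 
time: 16.75 tool_pos: [0.5254, -0.2293, 0.416] tool_rot: [3.132, 0.011, 1.172] contact_force: [-0.8, 1.0, 0.0] opening: 0.0556 
time: 17.17 tool_pos: [0.5234, -0.2589, 0.4159] tool_rot: [3.132, 0.013, 1.527] contact_force: [0.3, -0.3, -0.1] opening: 0.0551 
[ 0.52340675 -0.25888364  0.41587267] [3.13164237 0.01345502 1.52658964] [ 0.26617171 -0.34347238 -0.12614609]
```

View pics/w3c.png

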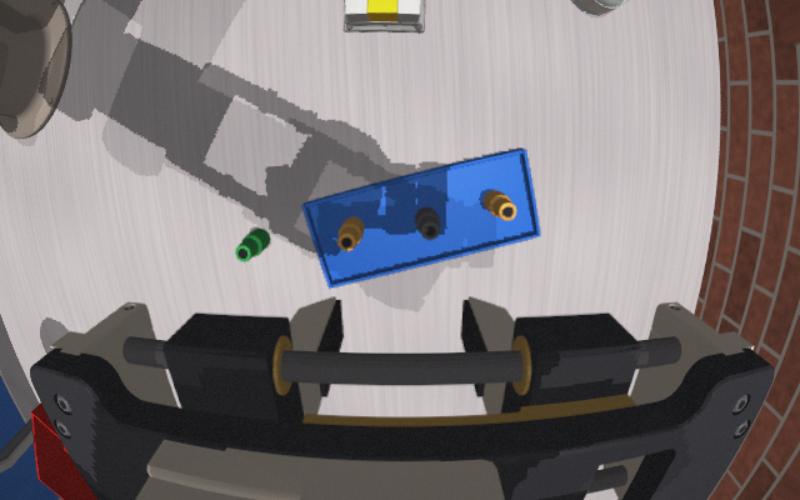

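Wrist view: the two brass necks are at (508,213) and (347,242), the dark plug between them at (429,231), and green at (243,254) outside the tray.

Run:
```python
from h import *
o=robot.observe()
for n,u,v in(('A',508,213),('S',429,231),('B',347,242)): print(n,hit('wrist',u/1.25,v/1.25,.059,o).round(4))
```

```text
A [ 0.6247 -0.2545  0.059 ]
S [ 0.5518 -0.2687  0.059 ]
B [ 0.4773 -0.2755  0.059 ]
```

```bash
cat > g.py <<'E'
import sys
from h import *
# args: goal grasp x y z(mm) yaw(deg): shift and turn of TCP needed, turned about world axes
x,y,z,yaw=map(float,sys.argv[1:5]); o=robot.observe(); T=tool(o)
G=R.from_euler('xyz',[180,0,yaw],degrees=True)
rv=(G*R.from_matrix(T[:3,:3]).inv()).as_rotvec(degrees=True)
g=T[:3,3]*1000+T[:3,:3]@[0,0,159]
print('t',round(o['time'],2),'grasp',g.round(1),'TCPshift',(np.array([x,y,z+159])-T[:3,3]*1000).round(1),'turn',rv.round(2),'F',o['contact_force'].round(1),'open',round(o['opening'],4))
E
python3 g.py 477 -275 57 86.2
python3 -m creep '[[[-24,-8,0,-0.8,0.5,-0.7],[-23,-8,0,0,0,-0.6],[0,0,-35,0,0,0],[0,0,-35,0,0,0],[0,0,0,0,0,0]]]' -0.1
python3 g.py 477 -275 57 86.2
```

```text
t 17.22 grasp [ 524.9 -260.9  256.9] TCPshift [ -46.5  -16.3 -199.9] turn [ 0.81  0.53 -1.29] F [ 0.2  0.3 -0.6] open 0.0549
time: 17.63
tool_pos: [0.4752, -0.2726, 0.3472]
tool_rot: [3.133, 0.033, 1.493]
contact_force: [-1.2, 0.6, 0.2]
opening: 0.0506
t 17.63 grasp [ 476.2 -277.8  188.3] TCPshift [   1.8   -2.4 -131.2] turn [1.89 0.34 0.67] F [-1.2  0.6  0.2] open 0.0506
```

```bash
python3 -m creep '[[[1,-1.2,-30,1,0.2,0.4],[1,-1.2,-30,0.9,0.2,0.3],[0,0,-20,0,0,0],[0,0,-15,0,0,0],[0,0,0,0,0,0]]]' -0.1 >/dev/null
python3 g.py 477 -275 57 86.2
```

```text
t 18.05 grasp [ 480.8 -274.1   96.8] TCPshift [ -3.   -1.3 -39.7] turn [0.14 0.27 0.32] F [-0.2  1.3 -0. ] open 0.0504
```

```bash
python3 -m creep '[[[-3,-1,-10,0.2,0.3,0.3],[0,0,-12,0,0,0],[0,0,-10,0,0,0],[0,0,-6,0,0,0],[0,0,0,0,0,0]]]' >/dev/null
python3 g.py 477 -275 57 86.2
```

```text
t 18.47 grasp [ 480.4 -275.9   62.8] TCPshift [-2.5  0.3 -5.8] turn [0.22 0.33 0.03] F [-0.6  0.1 -0.2] open 0.0502
```

```bash
python3 -m creep '[[[-3,0,-4,0.3,0.4,0],[-1,0,-2,0,0,0],[0,0,0,0,0,0]]]' >/dev/null
python3 g.py 477 -275 57 86.2
python3 -m creep '[[[0,0,0,0,0,0],[0,0,0,0,0,0],[0,0,0,0,0,0],[0,0,0,0,0,0],[0,0,0,0,0,0]]]' 0.7 20 >/dev/null
python3 g.py 477 -275 57 86.2
python3 -m creep '[[[0,0,0,0,0,0],[0,0,0,0,0,0]]]' >/dev/null
python3 g.py 477 -275 57 86.2
```

```text
t 18.72 grasp [ 475.6 -275.5   57.8] TCPshift [ 1.4  0.6 -0.8] turn [-0.03 -0.02  0.03] F [ 0.7  1.1 -0.5] open 0.0504
t 19.13 grasp [ 476. -276.   59.] TCPshift [ 1.2  0.9 -2. ] turn [0.04 0.08 0.06] F [ 0.7  0.5 -0.4] open 0.0219
t 19.3 grasp [ 476.  -276.    59.1] TCPshift [ 1.2  0.9 -2.1] turn [0.05 0.08 0.05] F [ 0.2 -0.7 -0.7] open 0.0172
```

```bash
python3 -m creep '[[[0,0,15,0,0,0],[0,0,30,0,0,0],[5,20,30,0,0,0],[8,35,0,0,0,0],[8,35,0,0,0,0]]]' >/dev/null
python3 g.py 521 -30 125 86.2
python3 -m creep '[[[6,36,0,0,0,0],[6,36,0,0,0,0],[6,36,0,0,0,0],[4,30,0,0,0,0],[0,0,0,0,0,0]]]' >/dev/null
python3 g.py 521 -30 125 86.2
```

```text
t 19.72 grasp [ 495.2 -188.6  134.9] TCPshift [ 25.6 158.7  -9.9] turn [-0.03 -0.09  0.56] F [ 0.2  0.4 -1. ] open 0.0174
t 20.13 grasp [517.9 -40.  136.2] TCPshift [  3.3  10.3 -11.2] turn [-0.08  0.07  0.5 ] F [-0.6  0.1 -1.7] open 0.017
```

```bash
python3 -m creep '[[[2,6,-5,0,0,0.5],[1,3,-4,0,0,0],[0,0,0,0,0,0]]]' >/dev/null
python3 g.py 521 -30 125 86.2
python3 - <<'E'
from h import *
o,im=snap('wrist','w4')
o2,im2=snap('top','t4')
o3,im3=snap('side','s4')
a=cv2.resize(im[110:330,200:450],(500,440),interpolation=cv2.INTER_CUBIC)
b=cv2.resize(im3[170:280,280:350],(280,440),interpolation=cv2.INTER_CUBIC)
cv2.imwrite('pics/w4c.png',np.hstack([a,b]))
E
```

```text
t 20.38 grasp [520.9 -29.4 126.1] TCPshift [ 0.2 -0.4 -1.1] turn [-0.06  0.05 -0.24] F [-0.7 -0.7 -0.8] open 0.0173
```

View pics/w4c.png

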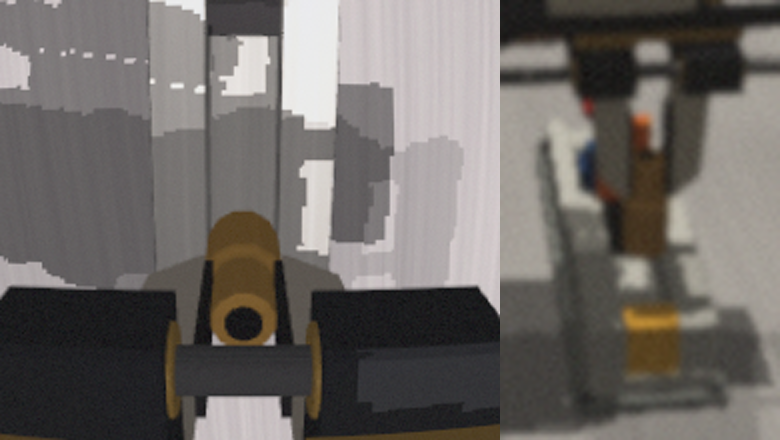

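Run:
```python
from h import *
im=cv2.imread('pics/w4.png'); o=robot.observe()
t=np.array([.0668,.9978]);n=np.array([.9978,-.0668]);O=np.array([.5196,-.0503])
for v in (165,185,200,212):
    g=im[v-3:v+4].astype(float).mean(2).mean(0)
    print(v,[(u,int(g[u])) for u in range(298,347,1) if abs(g[u+1]-g[u-1])>14])
for u,v in((304,160),(341,160),(304,200),(340.5,200)):
    p=hit('wrist',u,v,.05,o)[:2]-O; print(u,v,'along %.4f lat %.4f'%(p@t,p@n))
T=tool(o);g=(T@[0,0,.159,1])[:2]-O; print('grasp along %.4f lat %.4f'%(g@t,g@n))
```

```text
165 [(301, 143), (302, 111), (303, 82), (304, 86), (305, 106), (306, 134), (337, 112), (338, 92), (340, 103), (341, 173), (345, 182), (346, 208)]
185 [(301, 115), (302, 98), (305, 96), (337, 103), (338, 83), (339, 79), (340, 103)]
200 [(302, 103), (303, 88), (305, 97), (336, 110), (337, 98), (338, 79), (339, 78), (340, 107)]
212 [(302, 104), (303, 90), (305, 90), (306, 107), (336, 108), (337, 94), (339, 86), (340, 110)]
304 160 along 0.0647 lat -0.0114
341 160 along 0.0648 lat 0.0146
304 200 along 0.0353 lat -0.0117
340.5 200 along 0.0354 lat 0.0148
grasp along 0.0199 lat 0.0002
```

```bash
python3 -m creep '[[[0.8,0,-8,0,0,0],[0,0,-8,0,0,0],[0,0,0,0,0,0]]]' >/dev/null
python3 g.py 521.8 -30 75 86.2
python3 -m creep '[[[0,0,-4,0,0,0],[0,0,-3,0,0,0],[0,0,0,0,0,0]]]' |grep cont
python3 g.py 521.8 -30 75 86.2
```

```text
t 20.78 grasp [522.2 -32.9 109.7] TCPshift [  0.    2.9 -34.7] turn [-0.01  0.17  0.05] F [-1.4 -0.5 -1.5] open 0.0172
contact_force: [0.4, 0.0, -1.7]
t 21.03 grasp [521.6 -33.8 101. ] TCPshift [  0.3   3.8 -26. ] turn [-0.03  0.05  0.15] F [ 0.4  0.  -1.7] open 0.017
```

```bash
p(){ grep -E 'contact' | tr '\n' ' '; python3 g.py 521.8 -30 75 86.2; }
python3 -m creep '[[[0,2,-4,0,0,0],[0,1,-3,0,0,0]]]' |p
python3 -m creep '[[[0,1,-4,0,0,0],[0,1,-3,0,0,0]]]' |p
```

```text
contact_force: [-0.4, -0.6, -1.4] t 21.2 grasp [521.8 -30.9  93.9] TCPshift [  0.3   1.  -18.9] turn [-0.01  0.08  0.17] F [-0.4 -0.6 -1.4] open 0.0172
contact_force: [0.5, 0.4, -1.1] t 21.37 grasp [521.9 -28.5  86.3] TCPshift [  0.2  -1.4 -11.3] turn [-0.01  0.11  0.16] F [ 0.5  0.4 -1.1] open 0.0171
```

```bash
p(){ grep -E 'contact' | tr '\n' ' '; python3 g.py 521.8 -30 75 86.2; }
python3 -m creep '[[[0,-0.5,-4,0,0,0],[0,0,-3,0,0,0],[0,0,-1,0,0,0]]]' |p
python3 -m creep '[[[0,0,-2,0,0,0],[0,0,0,0,0,0]]]' |p
python3 -m creep '[[[0,0,-1.5,0,0,0],[0,0,0,0,0,0]]]' |p
```

```text
contact_force: [0.7, -0.4, -1.9] t 21.62 grasp [521.8 -28.5  77. ] TCPshift [ 0.3 -1.5 -2. ] turn [-0.02  0.08  0.11] F [ 0.7 -0.4 -1.9] open 0.0173
contact_force: [-1.5, 0.0, 1.6] t 21.78 grasp [522.  -28.5  75.1] TCPshift [ 0.1 -1.5 -0.1] turn [-0.02  0.11  0.11] F [-1.5  0.   1.6] open 0.0171
contact_force: [-1.6, 0.7, -2.3] t 21.95 grasp [522.  -28.5  75.3] TCPshift [ 0.2 -1.5 -0.3] turn [-0.    0.15  0.1 ] F [-1.6  0.7 -2.3] open 0.0169
```

Grasp height 75.1 matches the blank being home. I'll release it, rise and fetch the second blank.

```bash
python3 -m creep '[[[0,0,0,0,0,0],[0,0,0,0,0,0],[0,0,0,0,0,0],[0,0,0,0,0,0],[0,0,0,0,0,0]]]' -0.1 20 |grep -E 'cont|open'
python3 -m creep '[[[0,0,5,0,0,0],[0,0,15,0,0,0],[0,0,30,0,0,0],[0,0,20,0,0,0],[10,-30,10,0,0,0]]]' >/dev/null
python3 -m creep '[[[17,-35,0,0,0,0],[17,-35,0,0,0,0],[17,-35,0,0,0,0],[17,-35,0,0,0,0],[17,-35,0,0,0,0]]]' >/dev/null
python3 g.py 624 -254 57 86.2
```

```text
contact_force: [0.2, 0.5, -0.0]
opening: 0.0459
t 23.2 grasp [ 617.8 -234.4  164.5] TCPshift [   7.   -19.5 -107.5] turn [-0.03  0.27 -0.51] F [ 1.  -0.5  0. ] open 0.0505
```

```bash
python3 -m creep '[[[7,-19,-10,0,0.2,-0.5],[0,0,-30,0,0,0],[0,0,-25,0,0,0],[0,0,0,0,0,0]]]' >/dev/null
python3 g.py 624 -254 57 86.2
python3 - <<'E'
from h import *
o,im=snap('wrist','w5')
cv2.imwrite('pics/w5c.png',im)
E
```

```text
t 23.53 grasp [ 627.3 -265.7   99.6] TCPshift [ -1.8  10.8 -42.6] turn [0.35 0.53 0.52] F [-0.5  0.6 -0.7] open 0.0507
```

View pics/w5c.png

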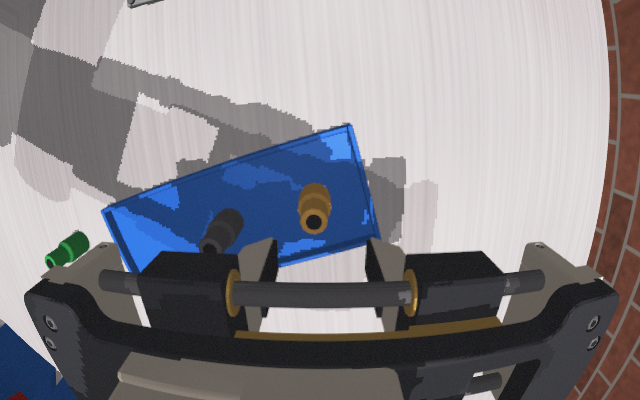

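Brass A's neck is at (314,221), ahead of the jaws, and the dark plug at (213,243) is untouched. I'll correct in y and go down.

```bash
python3 - <<'E'
from h import *
print(hit('wrist',314,222,.059,robot.observe()).round(4))
E
python3 -m creep '[[[-1.5,10,-8,0.4,0.5,0.5],[0,0,-6,0,0,0],[0,0,0,0,0,0]]]' >/dev/null
python3 g.py 624 -254 57 86.2
```

```text
[ 0.6253 -0.2546  0.059 ]
t 23.83 grasp [ 626.3 -253.4   91.1] TCPshift [ -1.3  -0.8 -34.1] turn [ 0.08  0.33 -0.1 ] F [-0.   0.9 -0.3] open 0.0507
```

```bash
python3 -m creep '[[[-1,0,-10,0,0.3,0],[0,0,-10,0,0,0],[0,0,-8,0,0,0],[0,0,-4,0,0,0],[0,0,0,0,0,0]]]' |grep cont
python3 g.py 624.8 -254.3 57 86.2
```

```text
contact_force: [-0.5, 0.2, 0.3]
t 24.25 grasp [ 625.8 -251.9   59.4] TCPshift [-0.2 -3.  -2.4] turn [ 0.22  0.26 -0.26] F [-0.5  0.2  0.3] open 0.0503
```

```bash
python3 -m creep '[[[-0.5,-2.8,-2,0.3,0.3,-0.3],[0,0,0,0,0,0]]]' |grep cont
python3 g.py 624.8 -254.3 57 86.2
python3 -m creep '[[[0,0,0,0,0,0],[0,0,0,0,0,0],[0,0,0,0,0,0],[0,0,0,0,0,0],[0,0,0,0,0,0]]]' 0.7 20 |grep open
python3 -m creep '[[[0,0,0,0,0,0],[0,0,0,0,0,0]]]' |grep open
python3 g.py 624.8 -254.3 57 86.2
```

```text
contact_force: [-0.3, 0.0, 0.1]
t 24.42 grasp [ 624.2 -253.9   56.8] TCPshift [0.3 0.  0.2] turn [-0.13 -0.11  0.06] F [-0.3  0.   0.1] open 0.0506
opening: 0.0216
opening: 0.0173
t 25.0 grasp [ 624.6 -254.9   57.8] TCPshift [ 0.2  0.8 -0.8] turn [-0.08 -0.02  0.11] F [-0.1  0.4 -1.2] open 0.0173
```

```bash
python3 -m creep '[[[0,0,15,0,0,0],[0,0,35,0,0,0],[-5,10,35,0,0,0],[-13,35,10,0,0,0],[-13,35,0,0,0,0]]]' >/dev/null
python3 -m creep '[[[-13,35,0,0,0,0],[-13,35,0,0,0,0],[-13,35,0,0,0,0],[-13,35,0,0,0,0],[0,0,0,0,0,0]]]' >/dev/null
python3 g.py 524 5 150 86.2
```

```text
t 25.83 grasp [534.  -28.6 153.6] TCPshift [-10.4  34.2  -3.6] turn [-0.22 -0.15  0.5 ] F [ 0.8  0.1 -1.8] open 0.0173
```

```bash
python3 -m creep '[[[-5,18,0,-0.2,-0.1,0.5],[-4,15,0,0,0,0],[0,0,0,0,0,0]]]' >/dev/null
python3 g.py 524.3 5 125 86.2
python3 -m creep '[[[0,0,-10,0,0,0],[0,0,-10,0,0,0],[0,0,-5,0,0,0],[0,0,0,0,0,0]]]' >/dev/null
python3 g.py 524.3 5 74 86.2
```

```text
t 26.08 grasp [523.8   7.2 154.1] TCPshift [  0.4  -2.2 -29.1] turn [-0.01 -0.04 -0.25] F [-0.3  0.5 -0.7] open 0.017
t 26.42 grasp [524.3   5.7 126.5] TCPshift [ -0.   -0.9 -52.5] turn [ 0.04 -0.   -0.28] F [-0.5 -0.6 -1.6] open 0.0173
```

```bash
p(){ python3 g.py 524.3 5 74 86.2; }
python3 -m creep '[[[0,0,-8,0,0,-0.2],[0,0,-8,0,0,0],[0,0,-3,0,0,0]]]' |p
python3 -m creep '[[[0,0.5,-4,0,0,0],[0,0.5,-3,0,0,0]]]' |p
python3 -m creep '[[[0,0.5,-4,0,0,0],[0,0.5,-3,0,0,0]]]' |p
```

```text
t 26.67 grasp [524.7   3.9 105.1] TCPshift [ -0.5   1.  -31.1] turn [ 0.05 -0.03  0.09] F [ 0.  -0.4 -1.8] open 0.0173
t 26.83 grasp [524.6   4.3  96.6] TCPshift [ -0.5   0.5 -22.6] turn [ 0.05 -0.1   0.15] F [-0.   0.3 -1.1] open 0.0173
t 27.0 grasp [524.7   5.3  88.9] TCPshift [ -0.6  -0.4 -14.9] turn [ 0.05 -0.09  0.16] F [-0.1  0.3 -0.9] open 0.0175
```

```bash
p(){ python3 g.py 524.3 5 74 86.2; }
python3 -m creep '[[[-0.3,0,-5,0,0,0],[0,0,-4,0,0,0],[0,0,-2,0,0,0]]]' |p
python3 -m creep '[[[0,0,-2,0,0,0],[0,0,0,0,0,0]]]' |p
python3 -m creep '[[[0,0,-1.5,0,0,0],[0,0,0,0,0,0]]]' |p
```

```text
t 27.25 grasp [524.4   5.6  76.9] TCPshift [-0.3 -0.7 -2.9] turn [ 0.05 -0.07  0.13] F [-0.1 -0.1 -1. ] open 0.0172
t 27.42 grasp [524.2   5.7  74.1] TCPshift [-0.2 -0.8 -0.1] turn [ 0.04 -0.11  0.12] F [ 0.1 -0.8 -2.7] open 0.0174
t 27.42 grasp [524.2   5.7  74.1] TCPshift [-0.2 -0.8 -0.1] turn [ 0.04 -0.11  0.12] F [ 0.1 -0.8 -2.7] open 0.0174Exception ignored on flushing sys.stdout:
BrokenPipeError: [Errno 32] Broken pipe
```

```bash
python3 g.py 524.3 5 74 86.2
python3 -m creep '[[[0,0,-1,0,0,0],[0,0,0,0,0,0]]]' >/dev/null; python3 g.py 524.3 5 74 86.2
```

```text
t 27.58 grasp [524.7   5.7  73.9] TCPshift [-0.5 -0.8  0.1] turn [ 0.06 -0.02  0.11] F [-1.8  0.1 -2.5] open 0.0173
t 27.75 grasp [524.7   5.7  73.8] TCPshift [-0.4 -0.8  0.2] turn [0.07 0.   0.1 ] F [-1.1 -0.3 -2.2] open 0.0176
```

```bash
python3 -m creep '[[[0,0,0,0,0,0],[0,0,0,0,0,0],[0,0,0,0,0,0],[0,0,0,0,0,0],[0,0,0,0,0,0]]]' -0.1 20 |grep -E 'cont|open'
python3 -m creep '[[[0,0,5,0,0,0],[0,0,15,0,0,0],[0,0,30,0,0,0],[0,0,30,0,0,0],[0,-20,20,0,0,0]]]' >/dev/null
python3 -m creep '[[[0,-20,20,0,0,0],[0,0,0,0,0,0]]]' 1 20 >/dev/null
python3 - <<'E'
from h import *
o,im=snap('wrist','w6'); print(o['tool_pos'],o['tool_rot'])
cv2.imwrite('pics/w6c.png',cv2.resize(im[:300],(800,375),interpolation=cv2.INTER_CUBIC))
E
python3 g.py 534 158 80 86.2
```

```text
contact_force: [0.1, 0.7, 0.6]
opening: 0.046
[ 0.52413152 -0.034394    0.35900504] [-3.14149463e+00  1.76700236e-03  1.50535231e+00]
t 28.8 grasp [523.2 -33.3 198.2] TCPshift [  10.3  191.3 -118.2] turn [ 0.02 -0.16 -0.02] F [ 1.   0.3 -0.5] open 0.0377
```

View pics/w6c.png

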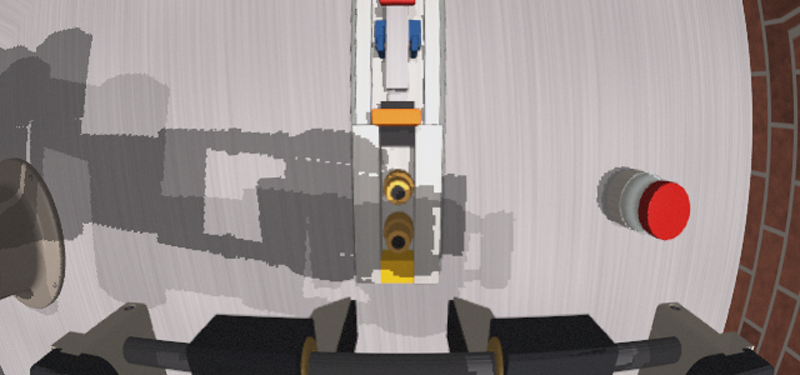

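Both blanks stand in the slot at (398,240) and (398,192), and the follower is held back, with its orange tab at (397,117). Next is the pad, with the fingers shut.

```bash
python3 -m creep '[[[2,36,0,0,0,0],[2,36,0,0,0,0],[2,36,0,0,0,0],[2,36,0,0,0,0],[2,36,0,0,0,0]]]' >/dev/null
python3 -m creep '[[[0,10,-10,0,0,0],[0,0,-30,0,0,0],[0,0,-30,0,0,0],[0,0,-20,0,0,0],[0,0,0,0,0,0]]]' >/dev/null
python3 g.py 534 158 80 86.2
```

```text
t 29.63 grasp [525.8 169.2  96.9] TCPshift [  6.3 -11.1 -16.9] turn [-0.04 -0.69  0.09] F [-1.2 -0.6 -0.5] open 0.0001
```

```bash
python3 -m creep '[[[6,-10,-4,0,-0.6,0],[0,0,-3,0,0,0],[0,0,0,0,0,0]]]' >/dev/null
python3 g.py 534 158 80 86.2
python3 - <<'E'
from h import *
o,im=snap('side','s7')
o,im2=snap('wrist','w7')
cv2.imwrite('pics/s7c.png',np.hstack([cv2.resize(im[160:280,270:350],(320,480),interpolation=cv2.INTER_CUBIC),cv2.resize(im2[130:330,220:420],(480,480))]))
E
```

```text
t 29.88 grasp [532.9 158.2  88.2] TCPshift [ 0.4 -0.2 -8.2] turn [-0.   -0.26  0.06] F [0.  0.3 0.2] open 0.0005
```

View pics/s7c.png

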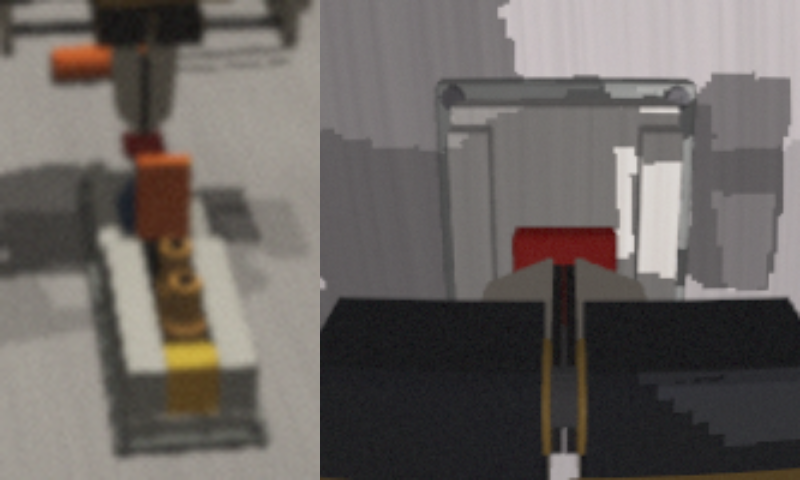

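The fingertips are centred on the red pad. I'll press slowly.

```bash
p(){ cat>/dev/null; python3 g.py 534 158 70 86.2; }
python3 -m creep '[[[0,0,-4,0,0,0],[0,0,-3,0,0,0]]]' |p
python3 -m creep '[[[0,0,-3,0,0,0],[0,0,-2,0,0,0]]]' |p
python3 -m creep '[[[0,0,-3,0,0,0],[0,0,-2,0,0,0]]]' |p
```

```text
t 30.15 grasp [535.  158.2  84.1] TCPshift [ -0.7  -0.  -14.1] turn [-0.06  0.11  0.11] F [0.1 0.4 0.1] open 0.0003
t 30.32 grasp [535.5 158.2  79.5] TCPshift [-0.9  0.  -9.5] turn [-0.08  0.22  0.13] F [-0.9  2.1  2.8] open 0.0002
t 30.48 grasp [536.  159.1  74.9] TCPshift [-1.1 -0.6 -4.9] turn [-0.16  0.32  0.13] F [0.4 2.3 2.1] open 0.0007
```

```bash
p(){ cat>/dev/null; python3 g.py 534 158 70 86.2; }
python3 -m creep '[[[-0.5,0,-2,0,0,0],[0,0,-1,0,0,0]]]' |p
python3 -m creep '[[[0,0,-2,0,0,0],[0,0,-1,0,0,0]]]' |p
python3 -m creep '[[[0,0,-1.5,0,0,0],[0,0,0,0,0,0]]]' |p
python3 - <<'E'
from h import *
for n in('side','top'):
    o,im=snap(n,n[0]+'8')
    a=im[160:280,270:350] if n=='side' else im[185:240,255:370]
    b=a.astype(int); m=(b[...,2]>110)&(b[...,1]<b[...,2]*.62)&(b[...,1]>b[...,2]*.25)&(b[...,0]<60)
    ys,xs=np.nonzero(m); print(n,len(xs),np.median(xs),np.median(ys))
E
```

```text
t 30.65 grasp [535.7 159.2  71.6] TCPshift [-0.6 -0.8 -1.6] turn [-0.16  0.37  0.11] F [-0.1  1.2  1.9] open 0.0007
t 30.82 grasp [535.9 159.6  68.6] TCPshift [-0.8 -1.1  1.4] turn [-0.18  0.41  0.11] F [-1.   0.8  6.5] open 0.0005
t 30.98 grasp [536.  159.7  68.6] TCPshift [-0.8 -1.2  1.4] turn [-0.18  0.45  0.09] F [-2.6  0.6  7. ] open 0.0005
side 40 42.5 49.0
top 0 nan nan
  return _methods._mean(a, axis=axis, dtype=dtype,
  ret = ret.dtype.type(ret / rcount)
```

Run:
```python
import cv2,numpy as np
for f in('s7','s8'):
    a=cv2.imread(f'pics/{f}.png')[180:280,290:345]; h=cv2.cvtColor(a,cv2.COLOR_BGR2HSV)
    m=cv2.inRange(h,(3,150,90),(14,255,255)); n,_,st,c=cv2.connectedComponentsWithStats(m)
    print(f,[(s.tolist(),k.round(1).tolist()) for s,k in zip(st[1:],c[1:]) if s[4]>20])
```

```text
s7 [([14, 18, 13, 5, 49], [19.3, 20.0])]
s8 [([16, 28, 14, 4, 49], [22.4, 29.3])]
```

The tab has moved forward. I'll lift away and check.

```bash
python3 -m creep '[[[0,0,8,0,0,0],[0,0,20,0,0,0],[0,0,40,0,0,0],[0,0,40,0,0,0],[0,0,30,0,0,0]]]' |grep cont
python3 -m creep '[[[0,-20,0,0,0,0],[0,-40,0,0,0,0],[0,-40,0,0,0,0],[0,-40,0,0,0,0],[0,-20,0,0,0,0]]]' >/dev/null
python3 -m creep '[[[0,0,0,0,0,0],[0,0,0,0,0,0],[0,0,0,0,0,0],[0,0,0,0,0,0],[0,0,0,0,0,0]]]' >/dev/null
python3 g.py 0 0 0 86.2
python3 - <<'E'
from h import *
o,im=snap('wrist','w9'); o3,s=snap('side','s9'); print(o['tool_pos'].tolist(),o['tool_rot'].tolist())
cv2.imwrite('pics/fin.png',np.hstack([cv2.resize(im[30:270,240:400],(400,600),interpolation=cv2.INTER_CUBIC),cv2.resize(s[180:280,280:345],(390,600),interpolation=cv2.INTER_CUBIC)]))
E
```

```text
contact_force: [1.5, 0.7, 1.0]
t 32.33 grasp [531.4  -6.6 215.8] TCPshift [-530.6    6.2 -215.8] turn [ 0.12  0.28 -0.18] F [-0.3  0.   0.1] open 0.0005
[0.5306020162756572, -0.006233677248562193, 0.3748318456664741] [3.1365995451043895, 0.0018264819301692103, 1.5075518479427494]
```

View pics/fin.png

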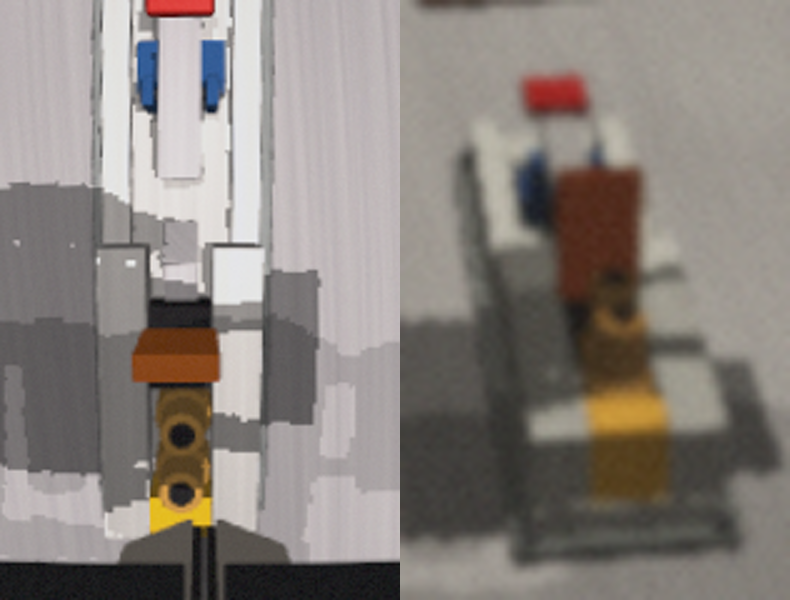

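Run:
```python
from h import *
o=robot.observe()
t=np.array([.0668,.9978]);n=np.array([.9978,-.0668]);O=np.array([.5196,-.0503])
for k,u,v,z in(('tab',176,367,.1),('n2',182,434,.075),('n1',181,493,.075)):
    p=hit('wrist',240+u/2.5,30+v/2.5,z,o)[:2]-O; print(k,'along %.4f lat %.4f'%(p@t,p@n))
```

```text
tab along 0.0681 lat 0.0007
n2 along 0.0365 lat 0.0021
n1 along 0.0124 lat 0.0016
```

Tab centre 68.1 mm minus the 20 mm offset gives a carriage of 48.1 mm. The blanks sit at 12.4 and 36.5 mm, as expected, so I'm handing in.

```bash
python3 -c "
from cell import robot; print(robot.hand_in(), robot.observe()['time'])"
```

```text
the job is handed in; nothing more can be done
the job is handed in; nothing more can be done
```

I drew the follower back until the catch held it, stood both brass blanks in the slot, pressed the red pad and let the follower clamp them. I then backed the arm off and handed in at about 32 s. The hand-in reports no verdict.

**Last checks (measured from the final wrist picture):**
- **Follower:** it reads 48.1 mm of travel, against 48 mm wanted.
- **Blanks:** they stand upright in a row at 12.4 mm and 36.5 mm along the track (12 and 36 expected) and 1.6 to 2.1 mm off the estimated centre line, within the 4 mm limit. Both were felt home on the slot floor before release. The gripper heights were 75.1 and 73.8 mm, against 75.1 and 73.8 mm expected.
- **Robot:** it was clear of everything, with about 0 N on the tool.

**What disagreed or went unchecked:**
- **The pull:** finding the click took several tries. Force noise of about 1 N hid the ramp, and the tool tilted about 2° under load, so its position read about 6.5 mm further along than the tab really was. I straightened it and pulled on until easing back showed the catch holding, at about 88 mm. The pull never rose above about 8 N, so the buffer can have been touched only lightly, if at all.
- **Pad press:** I pressed the pad about 11 mm, past the 5 to 9 mm it needs but short of the 13 mm bottom.
- **Things to leave alone:** I never touched the plug, jar, screwdriver or green look-alike. They looked in place whenever they came into view, but I did not measure their final positions.

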